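# Clip a relay module onto the rail of a bench controller

### The job

Take the grey relay module from its wooden stand and mount it on the metal rail of the grey board, between the green marks: feel for the rail, whose place across the board varies, hook its fixed lip under the rail's near edge with the module tilted, then rock it down until the orange sprung foot clicks under the far edge, and let go. It must sit flat and latched. Do it gently, never forcing the module against the rail with more than about 25 N, and leave the things standing around where they are.

Things in the scene. Friction and masses are not known exactly. Their poses are not given: they have to be found in the camera images.
- board: Fixed grey mounting board, 120 (x) x 240 (y) x 6 mm, flat on the worktop; origin at the centre of its underside, z up, -x its near side. On it a steel top-hat rail runs along y, 220 mm long, 35 mm wide over its two outward flanges. Flanges: 3 mm thick, top 28 mm above the board's underside, overhanging the rail's walls by 5.5 mm, so some 19 mm clear below them.
- bay (a point): Point fixed to the board: nominal middle of the free bay (two green strips 74 mm long on the board mark it), at flange-top height, 20 mm to -y of the board's middle; axes as the board. Flange edges nominally at x = -17.5 and +17.5 mm from it, but the rail is screwed through cross slots and stands up to 13 mm nearer or farther in x, new each time and in no measured pose.
- rail_mid (a point): Point fixed to the board, above its middle at flange-top height; axes as the board. From it, a blue and a black module already on the rail fill y = +73 to +106 mm, 48 mm high above the flanges; a white end clamp fills y = -100 to -109 mm, 8 mm high above the flanges.
- module: Loose grey relay module, 0.14 to 0.21 kg. Origin: centre of its flat underside; z up, +x to the orange foot. Housing 62 (x) x 34 (y) x 20 mm, on it an upper part 44 x 34 mm up to z = 48 mm. Grip it by the cheeks 34 mm apart in y, at z = 20 to 45 mm. Mounted, its underside lies on the flange tops, its axes point as the board's, the hook under the board's near (-x) flange.
- lip_tip (a point): Tip of the fixed hook's lip, upper edge: module x = -14.5, y = 0, z = -5.2 mm. The hook, 30 mm wide, is a leg from module x = -24 to -18, z = 0 to -8.7, and a lip pointing +x from the leg, z = -5.2 to -8.7. The slot between underside and lip (5.2 high, 3.5 deep) takes the 3 mm flange with the module tilted about y by 15 to 22 degrees, hook end down.
- top_over_foot (a point): Point on the flat top of the module above the foot: module x = 16, y = 0, z = 48 mm. A good place to press; clicking the slippery foot takes roughly 5 to 10 N down here if the pressing point follows the rocking arc about the hooked edge (it swings some 13 mm towards +x), more if it drags against it.
- foot (a joint): Sprung orange foot under the module's +x end, 16 mm wide: 0 = home, up to 0.006 m pushed outward (+x). Nose at module x = 14.8 mm, z = -3.8 to -4.4 mm; from there its face slopes out to x = 18.2, z = -11 (lowest). Lip hooked, the slope meets the far flange at about 17 degrees of tilt; rocking on pushes it out 2 to 3 mm, then it snaps back to about 0 under the flange.
- stand: Fixed wooden block, 24 (x) x 60 (y) x 24 mm, origin at the centre of its underside; the module stands on it at the start, its underside on the block's top, hook and foot hanging on either side.
- hdpe_red: Bystander: small white plastic bottle with a red cap, 40 x 41 x 77 mm; origin at the centre of its underside. Leave it alone.
- blue_bottle: Bystander: clear bottle with a blue cap, 55 x 55 x 96 mm; origin at the centre of its underside. Leave it alone.
- yellow_tape: Bystander: roll of yellow tape, lying flat, 66 x 76 x 12 mm; origin at the centre of its underside. Leave it alone.
- timer: Bystander: white bench timer, 62 x 62 x 18 mm; origin at the centre of its underside. Leave it alone.
- red_marker: Bystander: red-capped marker lying on the worktop, 13 x 122 x 15 mm; origin at the centre of its underside. Leave it alone.
There are look-alikes about, which are no part of the job. Leave any black or purple look-alike of the module alone.

How it is judged:
On the way, in this order (a step that is already met when the one before it is completed fails the run):
1. the lip is hooked at the level just under the flange in the bay, touching the rail, the module tilted (at least 7 degrees), the foot not yet pushed out (x of lip_tip in the frame of bay between -0.032 and 0.003 m and y of lip_tip in the frame of bay between -0.025 and 0.025 m and z of lip_tip in the frame of bay between -0.0085 and -0.0025 m and angle between module's own z axis and vertical between 0.12 and 0.6 rad and value of joint foot below 0.001 m and contact force between module and board above 0.3 N), for 0.05 s.
2. rocked down, the rail pushes the foot out by more than 1.5 mm with the lip still under the edge (x of lip_tip in the frame of bay between -0.032 and 0.003 m and y of lip_tip in the frame of bay between -0.025 and 0.025 m and z of lip_tip in the frame of bay between -0.0085 and -0.0025 m and value of joint foot above 0.0015 m).
At the end, for the whole second after the job is handed in: The module sits flat on the rail in the bay: its origin within 20 mm along and 16.5 mm across of the bay point and within 2.5 mm of the flange-top height, level with the board to 0.06 rad, turned as the board to 0.09 rad, the foot back home (under 1.2 mm out), released and at rest (x of module in the frame of bay between -0.0165 and 0.0165 m and y of module in the frame of bay between -0.02 and 0.02 m and z of module in the frame of bay between -0.0025 and 0.0025 m and angle between the z axis of module and the z axis of bay, either way round below 0.06 rad and angle between the x axis of module and the x axis of bay, either way round below 0.09 rad and value of joint foot below 0.0012 m and contact force between the fingers and module below 0.3 N and linear speed of module below 0.02 m/s); the robot touches nothing.
It fails at once if the module is forced against the rail or board with more than 25 N (contact force between module and board above 25 N).
It fails at once if a bystander is moved by more than 20 mm (distance of any of hdpe_red, blue_bottle, yellow_tape, timer, red_marker from where it was at the start of the episode above 0.02 m).
It also fails if it takes over 64 s, if anything falls off the work surface, if the arm or the gripper's body presses on something with over 40 N, if the wrist force passes 120 N, or if a joint passes its speed limit or range.

### The arm

A 7-joint arm with a two-finger parallel gripper is mounted at the origin on a cart in front of the work surface, level with it; the furniture and walls round the work are solid. World frame = base frame: x ahead of the robot, y to its left, z up, the work surface at z = 0. Lengths are in m, angles in rad, forces in N, time in s.
With the tool pointing down it reaches from about 0.4 to 0.875 m from the base axis. Payload 19.3 kg.
Tool frame: the origin (TCP) lies where the fingers leave the gripper's body, on its centre line; the fingertips stand bot.tip_reach ahead of it and the grasp point (between the pads) lies 54 mm ahead of it (bot.tip_reach is the distance from the TCP to the fingertips, in m); z points along the fingers, y is the line along which they close (so a half turn about z gives the same grasp; the last joint's range is limited). The gripper opens to 85 mm and grips with 20 to 120 N. Pads are 22 mm wide; open, the fingers measure 114 mm over their backs; the gripper's body (76 mm by 85 mm) begins 54 mm behind the grasp point. The pads swing forward as they close: fully open they stand 13 mm farther back than shut.
Start: joints at [-1.204, 0.521, -0.036, 1.599, 0.021, 1.021, -0.113], TCP at [0.264, 0.566, 0.304] pointing down, gripper open.
Joint ranges: [-2.91, 2.91], [-0.3, 2.13], [-1.5, 1.42], [0.17, 2.43], [-1.26, 4.41], [0.16, 1.93], [-2.52, 2.52]. Speed limits (rad/s): [1.89, 1.89, 2.39, 2.39, 3.01, 3.01, 3.01].

### API

Orientations are given as [roll, pitch, yaw] about the fixed x, y, z axes, in that order (R = Rz(yaw) Ry(pitch) Rx(roll)).
In Python, from workcell import bot gives the robot as it stands. The module is installed in compiled form; this text tells all that it offers.
- The arm moves only by the shell command python3 -m jog 'ROWS' [FORCE]. ROWS is JSON, a list that holds one entry, the list of rows, each a list of 7 numbers: the shift along the tool's x, y, z in mm, then the turn, a rotation vector about the tool's x, y, z in rad, then the opening, from 0 (shut) to 1 (fully open). In form: [[[tx, ty, tz, wx, wy, wz, fingers], ...]]. A call has 1 to 5 rows; each row shifts and turns the commanded pose from where the row before left it, along the tool's axes as they then stand; what a row does not reach is not made up. A row lasts 1/10 s, in which the tool goes at most 50 mm and 8.59 degrees, less where a joint would pass 70% of its speed; a pose out of reach is approached as far as the arm can. A call is refused whole if a number of a shift passes 50 or a number of a turn 0.15, either way. A call with a gripper value outside its range is refused whole. The fingers move at their own pace and stop on an object; FORCE is the grip in N (left out, the last holds). Time passes only in rows, so rows that do not move let the fingers close. It gives the time, the measured TCP pose, the force, the opening and the grip force at its end, in the units of the state.
- bot.observe(): the state, without advancing time (a new reading comes with each control period).
- bot.grab_frame(name): name is "scene" or "top" or "wrist"; returns a dict with "img" (480x640x3 uint8, red, green, blue), "intrinsics" (3x3 intrinsics, pixels), "R" (3x3) and "t" (3): a world point X has camera coordinates R X + t; the wrist camera has in their place "tool_from_camera" (4x4, takes a point from camera to tool coordinates, whose origin is the TCP and whose axes are the flange's). Camera axes: x right, y down, z forward; pixel columns grow to the right and rows downward; lengths in m; the calibration is good to about 2 mm. A picture is of the moment at which its call begins: read the wrist's pose just before it. There is no depth.
- bot.job_done(): hands the job in; it is judged then, once.
Trained networks look in a picture, given as the dict that the camera call returned (one of the last four; its "shot" number tells which), for a name from the list of things; names that differ only in an ending like _2 or _b are one class to them, and where a whole thing is asked for, a point or a joint stands for the part that bears it (a point fixed in the world has none). Each returns a list of dicts, best first, with "conf" (0 to 1); they miss things now and then, are a little off and sometimes report something else, mostly with a low value. They report only what shows in the picture. A call takes as long as a camera call. They do not tell look-alikes from the thing itself.
- bot.trace(query, picture): "region" (480x640 bool, what is visible of it).
- bot.spot_point(query, picture): "xyz" ([x, y, z] in m, in world coordinates, good to about 4 mm: a listed point, or the origin of a listed thing).
The state is a dict: "clock": time; "qpos": joint angles; "qd": joint speeds; "joint_efforts": joint torques, N m; "position": TCP position; "tool_rot": TCP orientation; "force": force on the tool from outside, world axes, zero at the start; "moment": the same for the moment, N m; "grip_width": finger opening in m; "finger_force": force on a finger pad.
Only numpy, scipy, OpenCV 4.12 (cv2) and the standard library are available. Lean on these libraries where they do the work, as an engineer would, in place of code of your own. Each camera call takes 0.05 s, during which the arm holds its last target. There are 200 camera calls.

## Working session

There is one attempt and no reset: what is moved stays moved. The work goes in short steps, Python scripts to look and compute and a shell command to move; the robot and the scene stay as the last step left them, time stands still between calls to the robot, and variables do not carry over. Pictures are saved under pics/ and viewed, at most 10 in all, crops included, and the job is handed in when it is done.

```bash
mkdir -p pics
cat > h.py <<'E'
from workcell import bot
import numpy as np, cv2
from scipy.spatial.transform import Rotation as Ro
def save(p,n): cv2.imwrite('pics/'+n,p["img"][:,:,::-1])
E
python3 - <<'E'
from h import *
s=bot.observe();print(s, bot.tip_reach)
for c in("scene","top"):
    p=bot.grab_frame(c);save(p,c+'0.png')
    print(c,np.round(p["intrinsics"],1).tolist(),np.round(p["R"],3).tolist(),np.round(p["t"],3).tolist())
    for q in("module","board","bay","rail_mid","stand","lip_tip","top_over_foot","hdpe_red","blue_bottle","yellow_tape","timer","red_marker"):
        for d in bot.spot_point(q,p)[:3]: print(q,round(d["conf"],2),np.round(d["xyz"],3))
E
```

```text
{'clock': 0.0, 'qpos': array([-1.20422054,  0.52199592, -0.03635635,  1.59996437,  0.02118471,
        1.02106863, -0.11276209]), 'qd': array([ 0.00083854, -0.00045372, -0.0022929 ,  0.00063635, -0.00069312,
        0.00064747,  0.0003249 ]), 'joint_efforts': array([ 6.16527559e-04, -9.27101541e+01,  1.98100895e+00, -3.69941676e+01,
        1.80198450e-02,  7.83811585e-03, -1.86190562e-05]), 'position': array([0.26429892, 0.56611284, 0.30335225]), 'tool_rot': array([-3.14054137e+00,  4.53934829e-05,  2.70486113e+00]), 'force': array([ 0.50540303, -0.48737683,  0.22863507]), 'moment': array([-0.02997798, -0.05436035,  0.01732148]), 'finger_force': 0.0, 'grip_width': 0.08553056417431738} 0.0726
scene [[453.9, 0.0, 320.1], [0.0, 453.9, 241.7], [0.0, 0.0, 1.0]] [[0.587, -0.809, -0.019], [-0.435, -0.295, -0.851], [0.683, 0.508, -0.525]] [-0.413, 0.264, 0.994]
module 0.97 [ 0.523 -0.119  0.024]
module 0.77 [ 0.436 -0.593  0.009]
module 0.57 [ 0.457 -0.25   0.014]
board 0.85 [0.554 0.342 0.003]
bay 0.21 [0.556 0.34  0.003]
rail_mid 0.81 [0.556 0.334 0.033]
rail_mid 0.31 [ 0.521 -0.118  0.02
[... 829 characters left out ...]
97 [0.555 0.342 0.004]
bay 0.95 [0.556 0.317 0.031]
bay 0.67 [ 0.525 -0.126 -0.002]
rail_mid 0.94 [0.554 0.336 0.03 ]
rail_mid 0.3 [0.551 0.338 0.005]
stand 0.44 [ 0.522 -0.126  0.   ]
stand 0.42 [0.553 0.342 0.003]
stand 0.22 [ 0.544 -0.12   0.072]
lip_tip 0.75 [ 0.43  -0.607  0.004]
lip_tip 0.72 [0.388 0.136 0.004]
lip_tip 0.71 [ 0.456 -0.265  0.004]
top_over_foot 0.98 [ 0.444 -0.583  0.056]
top_over_foot 0.74 [ 0.463 -0.24   0.053]
top_over_foot 0.63 [0.412 0.159 0.06 ]
hdpe_red 0.45 [ 0.524 -0.125  0.02 ]
blue_bottle 0.6 [0.708 0.247 0.001]
blue_bottle 0.41 [ 0.525 -0.124  0.002]
yellow_tape 0.89 [0.395 0.032 0.003]
timer 0.64 [ 0.419 -0.379  0.004]
red_marker 0.76 [ 0.38  -0.183  0.001]
```

View pics/top0.png

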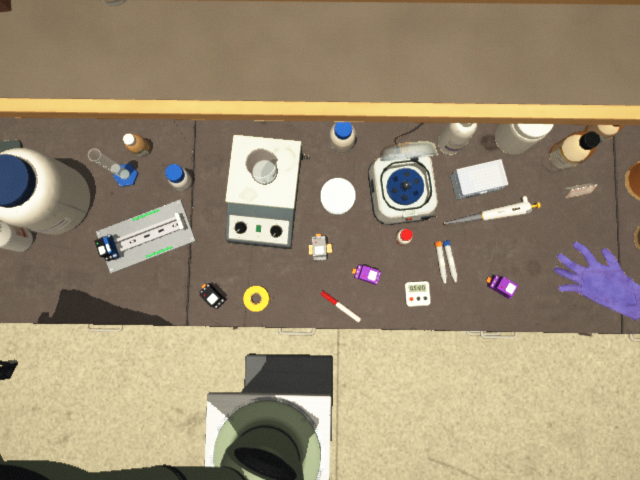

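View pics/scene0.png

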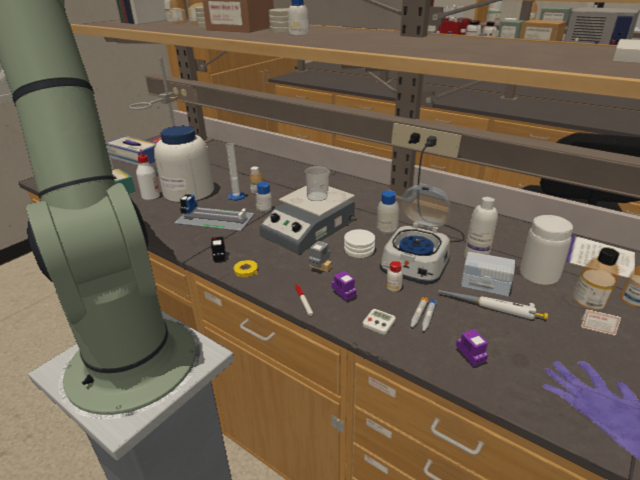

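Run:
```python
from h import *
p=bot.grab_frame("top");im=p["img"][:,:,::-1]
a=cv2.resize(im[190:290,80:210],(780,600),interpolation=cv2.INTER_CUBIC)
b=cv2.resize(im[225:270,290:350],(400,300),interpolation=cv2.INTER_CUBIC)
q=bot.grab_frame("scene");c=cv2.resize(q["img"][230:280,290:350,::-1],(400,300),interpolation=cv2.INTER_CUBIC)
out=np.hstack([cv2.resize(a,(480,369)),np.zeros((369,1,3),np.uint8)]);
r=np.vstack([b,c]); r=cv2.resize(r,(320,480)); o=np.zeros((480,801,3),np.uint8);o[:369,:481]=out;o[:,481:]=r
cv2.imwrite('pics/crop.png',o[:,:800])
def tow(uv,z):
    K,R,t=p["intrinsics"],p["R"],p["t"];C=-R.T@t
    d=R.T@np.linalg.solve(K,np.array([*uv,1.]));return (C+d*(z-C[2])/d[2])
for q_,z in(("board",.006),("module",.072)):
    for d in bot.trace(q_,p)[:3]:
        m=d["region"].astype(np.uint8);ys,xs=np.nonzero(m)
        w=np.array([tow((x,y),z)[:2] for x,y in zip(xs,ys)],np.float32)
        print(q_,d["conf"],m.sum(),xs.mean(),ys.mean(),cv2.minAreaRect(w))
# green strips
hsv=cv2.cvtColor(im,cv2.COLOR_BGR2HSV);m=cv2.inRange(hsv,(45,90,60),(80,255,255));m[:190]=0;m[290:]=0;m[:,:80]=0;m[:,210:]=0
n,l,s,c=cv2.connectedComponentsWithStats(m)
for i in range(1,n):
    if s[i,4]>8:
        ys,xs=np.nonzero(l==i);w=np.array([tow((x,y),.006)[:2] for x,y in zip(xs,ys)],np.float32)
        vx,vy,*_=cv2.fitLine(w,cv2.DIST_L2,0,.01,.01).ravel();print("green",w.mean(0),len(w),vx,vy,np.arctan2(-vx,vy))
```

```text
board 0.63 4028 143.95878848063555 236.00148957298907 ((0.5523808002471924, 0.3394874632358551), (0.1198761910200119, 0.25112274289131165), 22.180360794067383)
module 0.91 339 318.59882005899703 247.38938053097345 ((0.5230833888053894, -0.12475039809942245), (0.06803669780492783, 0.03266538307070732), 1.006844401359558)
module 0.79 372 211.84677419354838 295.72849462365593 ((0.3982568681240082, 0.13955044746398926), (0.06459719687700272, 0.037938136607408524), 50.41429138183594)
module 0.77 380 366.7447368421053 274.12368421052633 ((0.45911934971809387, -0.2435406595468521), (0.0691908672451973, 0.03711559996008873), 72.38924407958984)
green [0.61043084 0.33752275] 63 0.38040292 -0.92482084 -2.751361
green [0.51217335 0.29792127] 64 0.3819615 -0.92417824 -2.749675
```

View pics/crop.png

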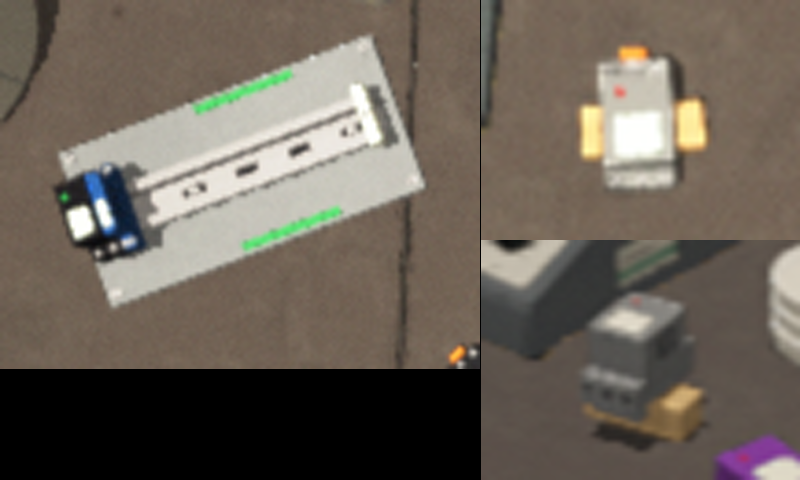

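The grey module on the wooden stand is at top (319,247): grey housing, orange foot towards world +x. The black one at (212,294) and the purple ones at (367,274) and (502,286) are look-alikes. The crop confirms the grey one. The board is at (144,236), yaw ≈ 0.392, and its bay is at ≈ (0.561,0.318).

```bash
cat >> h.py <<'E'
def go(pos,R):
    "remaining shift in tool axes (mm) and turn (tool rotvec)"
    s=bot.observe();Rt=Ro.from_euler('xyz',s["tool_rot"])
    print("t",round(s["clock"],2),"pos",np.round(s["position"],4),"rpy",np.round(s["tool_rot"],3),"F",np.round(s["force"],1),"grip",round(s["grip_width"],4),round(s["finger_force"],1))
    print("shift",np.round(1000*Rt.inv().apply(np.array(pos)-s["position"]),1),"turn",np.round((Rt.inv()*R).as_rotvec(),3), "shift after turn",np.round(1000*R.inv().apply(np.array(pos)-s["position"]),1))
def tool(yaw,tilt=0): # module yaw, tilt about module y
    return Ro.from_euler('xyz',[np.pi,0,np.pi+yaw]) if tilt==0 else Ro.from_euler('z',yaw)*Ro.from_euler('y',tilt)*Ro.from_euler('xyz',[np.pi,0,np.pi])
E
python3 -c "
from h import *
go((.49,-.125,.27),tool(.017))"
```

```text
t 1.5 pos [0.2644 0.5663 0.3039] rpy [-3.142 -0.     2.705] F [ 0.4 -0.4 -0.4] grip 0.0855 0.0
shift [-496.9 -530.9   33.9] turn [-0.    -0.    -0.454] shift after turn [-213.8 -695.    33.9]
```

```bash
python3 -m jog '[[[0,0,0,0,0,-0.15,1],[0,0,0,0,0,-0.15,1],[0,0,0,0,0,-0.15,1],[-14,-46,2,0,0,0,1],[-14,-46,2,0,0,0,1]]]'; python3 -m jog '[[[-14,-46,2,0,0,0,1],[-14,-46,2,0,0,0,1],[-14,-46,2,0,0,0,1],[-14,-46,2,0,0,0,1],[-14,-46,2,0,0,0,1]]]'; python3 -m jog '[[[-14,-46,2,0,0,0,1],[-14,-46,2,0,0,0,1],[-14,-46,2,0,0,0,1],[-14,-46,2,0,0,0,1],[-14,-46,2,0,0,0,1]]]'; python3 -c "
from h import *
go((.49,-.125,.27),tool(.017))"
```

```text
clock: 2.0
position: [0.2934, 0.4738, 0.2994]
tool_rot: [-3.141, -0.0, -3.126]
force: [1.0, 1.0, -0.3]
grip_width: 0.0854
finger_force: 0.0
clock: 2.5
position: [0.3669, 0.2438, 0.2901]
tool_rot: [3.141, 0.001, -3.128]
force: [1.1, 0.8, -0.1]
grip_width: 0.0857
finger_force: 0.0
clock: 3.0
position: [0.44, 0.0146, 0.2802]
tool_rot: [3.141, 0.001, -3.128]
force: [1.1, 0.9, -0.1]
grip_width: 0.085
finger_force: 0.0
t 3.0 pos [0.44   0.0146 0.2802] rpy [ 3.141e+00  1.000e-03 -3.128e+00] F [ 1.1  0.9 -0.1] grip 0.085 0.0
shift [ -48.2 -140.3   10.2] turn [ 0.     0.001 -0.004] shift after turn [ -47.7 -140.4   10.2]
```

```bash
python3 -m jog '[[[-14,-46,3,0,0,0,1],[-14,-46,3,0,0,0,1],[-14,-46,3,0,0,0,1],[-6,-2,0,0,0,0,1],[0,0,0,0,0,0,1]]]'
cat >> h.py <<'E'
def wcam():
    s=bot.observe();p=bot.grab_frame("wrist");T=np.eye(4);T[:3,:3]=Ro.from_euler('xyz',s["tool_rot"]).as_matrix();T[:3,3]=s["position"]
    p["Tw"]=T@np.array(p["tool_from_camera"]);return p
def ray(p,uv,z):
    T=p["Tw"];d=T[:3,:3]@np.linalg.solve(p["intrinsics"],np.array([*uv,1.]));return T[:3,3]+d*(z-T[2,3])/d[2]
E
python3 - <<'E'
from h import *
p=wcam();save(p,'w1.png');print(np.round(p["Tw"],3))
for q in("module","stand","lip_tip","top_over_foot"):
    for d in bot.spot_point(q,p)[:2]: print(q,round(d["conf"],2),np.round(d["xyz"],4))
for d in bot.trace("module",p)[:1]:
    m=d["region"];ys,xs=np.nonzero(m);w=np.array([ray(p,(x,y),.072)[:2] for x,y in zip(xs,ys)],np.float32);print(xs.mean(),ys.mean(),cv2.minAreaRect(w),d["conf"])
E
```

```text
clock: 3.5
position: [0.4899, -0.1237, 0.2707]
tool_rot: [-3.142, -0.0, -3.131]
force: [0.9, -0.2, 0.4]
grip_width: 0.0855
finger_force: 0.0
[[-0.011  0.953  0.303  0.412]
 [ 1.     0.011  0.004 -0.124]
 [ 0.     0.303 -0.953  0.341]
 [ 0.     0.     0.     1.   ]]
module 0.67 [ 0.5278 -0.1267  0.0287]
module 0.64 [0.3983 0.1485 0.0069]
lip_tip 0.85 [ 4.556e-01 -2.651e-01 -1.000e-04]
lip_tip 0.85 [0.3916 0.1391 0.0018]
top_over_foot 0.63 [ 0.4683 -0.2367  0.0574]
623.8249648052557 110.16471140309714 ((0.40581512451171875, 0.08986443281173706), (0.05653101205825806, 0.029086217284202576), 15.919905662536621) 0.86
```

View pics/w1.png

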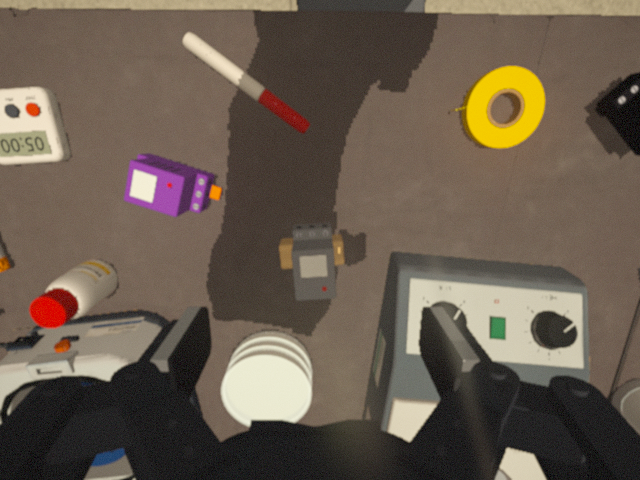

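Wrist view: the grey module is at (313,262), its top face (z = 72 mm) spanning about (293,255), (331,253), (335,299), (296,300). The stand shows on both sides of it at y≈250.

Run:
```python
from h import *
p=wcam()
c=np.array([ray(p,u,.072) for u in((293,255),(331,253),(335,299),(296,300))]);print(np.round(c,4),c.mean(0))
print(cv2.minAreaRect(c[:,:2].astype(np.float32)))
a=c[2]+c[3]-c[0]-c[1];print("yaw",np.arctan2(a[1],a[0]))
im=p["img"][230:310,270:365,::-1];cv2.imwrite('pics/w1c.png',cv2.resize(im,None,fx=7,fy=7,interpolation=cv2.INTER_CUBIC))
```

```text
[[ 0.5097 -0.1382  0.072 ]
 [ 0.5076 -0.1081  0.072 ]
 [ 0.5478 -0.1037  0.072 ]
 [ 0.5492 -0.1359  0.072 ]] [ 0.52859548 -0.1214646   0.072     ]
((0.5286110639572144, -0.12094692885875702), (0.04043534770607948, 0.032231517136096954), 3.4187064170837402)
yaw 0.08545147191619178
```

View pics/w1c.png

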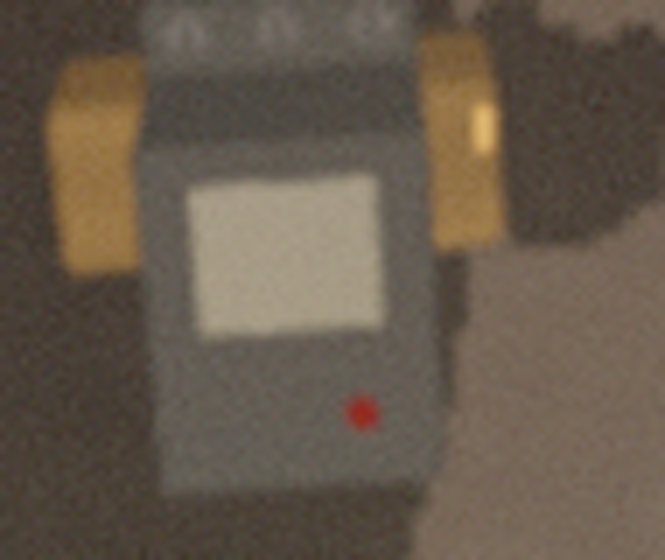

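The crop gives sharper corners for the upper face: (290,251.7), (330.3,249), (333.6,298.6), (293.1,300.4).

Run:
```python
from h import *
p=wcam()
c=np.array([ray(p,u,.072) for u in((290,251.7),(330.3,249),(333.6,298.6),(293.1,300.4))]);m=c.mean(0);print(np.round(c,4),m)
print(cv2.minAreaRect(c[:,:2].astype(np.float32)))
a=c[2]+c[3]-c[0]-c[1];b=c[1]+c[2]-c[0]-c[3];print("yaw",np.arctan2(a[1],a[0]),np.arctan2(-b[0],b[1]))
go((m[0],m[1],.18),tool(.065))
```

```text
[[ 0.507  -0.1408  0.072 ]
 [ 0.5043 -0.109   0.072 ]
 [ 0.5475 -0.1051  0.072 ]
 [ 0.5496 -0.1385  0.072 ]] [ 0.52709212 -0.12333114  0.072     ]
((0.5269075632095337, -0.12315382063388824), (0.0433901771903038, 0.033500805497169495), 3.6612439155578613)
yaw 0.0726697637429482 0.07446946403831142
t 3.9 pos [ 0.4895 -0.1222  0.2711] rpy [ 3.142  0.    -3.127] F [ 0.2 -0.1  0.2] grip 0.0855 0.0
shift [-37.6  -1.7  91.1] turn [ 0.     0.    -0.051] shift after turn [-37.5  -3.6  91.1]
```

```bash
python3 -m jog '[[[0,0,0,0,0,-0.058,1],[-19,-2,30,0,0,0,1],[-19,-2,30,0,0,0,1],[0,0,30,0,0,0,1],[0,0,0,0,0,0,1]]]' 30; python3 -c "
from h import *
go((.5270,-.1234,.112),tool(.073))"
```

```text
clock: 4.4
position: [0.5263, -0.1234, 0.1779]
tool_rot: [3.14, -0.005, -3.07]
force: [-0.0, 0.0, 0.1]
grip_width: 0.0856
finger_force: 0.0
t 4.4 pos [ 0.5263 -0.1234  0.1779] rpy [ 3.14  -0.005 -3.07 ] F [-0.   0.   0.1] grip 0.0856 0.0
shift [-1.1 -0.1 65.9] turn [ 0.001 -0.005 -0.001] shift after turn [-0.7 -0.  65.9]
```

```bash
python3 -m jog '[[[-1,0,30,0,0,0,1],[0,0,30,0,0,0,1],[0,0,6,0,0,0,1],[0,0,0,0,0,0,0.5],[0,0,0,0,0,0,0.3]]]' 35;  python3 -m jog '[[[0,0,0,0,0,0,0.2],[0,0,0,0,0,0,0.2],[0,0,0,0,0,0,0.2],[0,0,0,0,0,0,0.2],[0,0,0,0,0,0,0.2]]]' 35; python3 -c "
from h import *
go((.5270,-.1234,.112),tool(.073))"
```

```text
clock: 4.9
position: [0.5293, -0.1242, 0.1167]
tool_rot: [-3.141, 0.002, -3.071]
force: [0.5, 0.2, 0.3]
grip_width: 0.0593
finger_force: 0.0
clock: 5.4
position: [0.5293, -0.1241, 0.1163]
tool_rot: [-3.141, 0.002, -3.071]
force: [-1.9, 0.8, 13.5]
grip_width: 0.0334
finger_force: 34.7
t 5.4 pos [ 0.5293 -0.1241  0.1163] rpy [-3.141e+00  2.000e-03 -3.071e+00] F [-1.9  0.8 13.5] grip 0.0334 34.7
shift [2.2 0.9 4.3] turn [-0.     0.002 -0.002] shift after turn [2.2 0.9 4.3]
```

```bash
python3 -m jog '[[[0,0,-30,0,0,0,0.2],[0,0,-40,0,0,0,0.2],[0,0,-40,0,0,0,0.2],[0,0,-30,0,0,0,0.2],[0,0,0,0,0,0,0.2]]]'
python3 - <<'E'
from h import *
psi=.392;B=np.array([.5613,.3180]);ex=np.array([np.cos(psi),np.sin(psi)]);ey=np.array([-np.sin(psi),np.cos(psi)])
o=[]
for n in("top","scene"):
    p=bot.grab_frame(n);H=[]
    for X in np.arange(-62,62,.5):
        for Y in np.arange(-50,60,.5): H.append([*(B+ex*X/1000+ey*Y/1000),.028])
    c=(p["R"]@np.array(H).T).T+p["t"];uv=(p["intrinsics"]@c.T).T;uv=(uv[:,:2]/uv[:,2:]).reshape(248,220,2).astype(np.float32)
    r=cv2.remap(p["img"],uv[...,0],uv[...,1],cv2.INTER_CUBIC);o.append(r[::-1,::-1,::-1])
    g=r.mean(2)[:, 60:140].mean(1) # mean over y -20..20
    print(n,[(int(x),int(v)) for x,v in zip(np.arange(-62,62,2),g[::4])])
im=np.hstack(o);im=cv2.resize(im,None,fx=1.8,fy=1.8,interpolation=cv2.INTER_CUBIC);cv2.imwrite('pics/rail.png',im);print(im.shape)
go((0.53,0.2,.25),tool(.392))
E
```

```text
clock: 5.9
position: [0.53, -0.1244, 0.2593]
tool_rot: [-3.14, 0.007, -3.071]
force: [0.1, 0.3, -2.9]
grip_width: 0.0334
finger_force: 36.6
top [(-62, 177), (-60, 163), (-58, 145), (-56, 149), (-54, 168), (-52, 190), (-50, 195), (-48, 195), (-46, 195), (-44, 195), (-42, 195), (-40, 195), (-38, 195), (-36, 195), (-34, 194), (-32, 195), (-30, 195), (-28, 196), (-26, 193), (-24, 176), (-22, 147), (-20, 170), (-18, 218), (-16, 231), (-14, 230), (-12, 228), (-10, 212), (-8, 178), (-6, 168), (-4, 190), (-2, 218), (0, 228), (2, 208), (4, 154), (6, 134), (8, 183), (10, 225), (12, 229), (14, 222), (16, 208), (18, 197), (20, 195), (22, 195), (24, 195), (26, 195), (28, 195), (30, 195), (32, 195), (34, 195), (36, 196), (38, 196), (40, 194), (42, 186), (44, 163), (46, 143), (48, 146), (50, 161), (52, 166), (54, 125), (56, 98), (58, 96), (60, 96)]
scene [(-62, 147), (-60, 147), (-58, 147), (-56, 147), (-54, 142), (-52, 133), (-50, 119), (-48, 104), (-46, 94), (-44, 90), (-42, 93), (-40, 97), (-38, 100), (-36, 101), (-34, 101), (-32, 101), (-30, 101), (-28, 101), (-26, 103), (-24, 106), (-22, 112), (-20, 120), (-18, 131), (-16, 143), (-14, 153), (-12, 156), (-10, 153), (-8, 142), (-6, 129), (-4, 118), (-2, 110), (0, 106), (2, 106), (4, 109), (6, 115), (8, 124), (10, 135), (12, 146), (14, 154), (16, 158), (18, 154), (20, 144), (22, 130), (24, 115), (26, 103), (28, 94), (30, 89), (32, 86), (34, 86), (36, 87), (38, 87), (40, 88), (42, 88), (44, 88), (46, 88), (48, 88), (50, 88), (52, 88), (54, 88), (56, 88), (58, 88), (60, 88)]
(446, 792, 3)
t 6.0 pos [ 0.5287 -0.124   0.2555] rpy [-3.141e+00  1.000e-03 -3.070e+00] F [-0.7  0.8 -2.9] grip 0.0336 36.6
shift [-24.4 323.1   5.5] turn [-0.     0.001 -0.321] shift after turn [-125.   298.9    5.5]
```

View pics/rail.png

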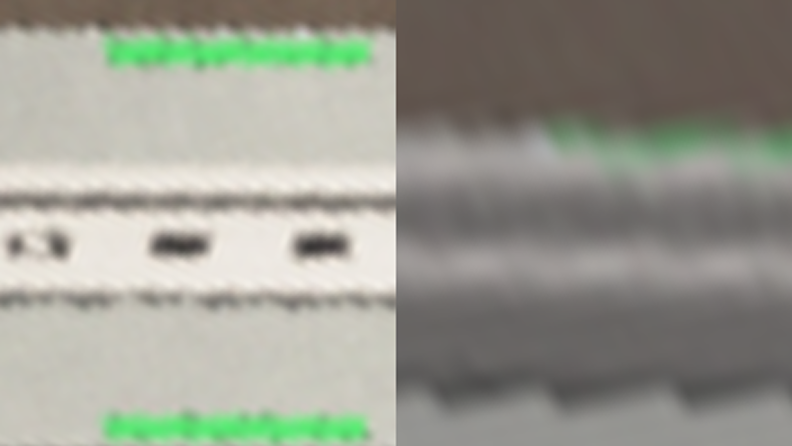

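The rectified top view shows the bay centre agreeing with the green strips (parallax included), and flange edges at about x = -19.4 and +15.6 mm in the bay. So the rail is about 1.9 mm towards the near side.

```bash
cat >> h.py <<'E'
PSI=.392;BAY=np.array([.5613,.3180,.028]);RB=Ro.from_euler('z',PSI);MT=np.array([2.3,0,92.3])/1000 # TCP in module frame
def mod(ox,oy,oz,th):
    "tool pose for the module origin at (ox,oy,oz) mm in bay, hook end down by th"
    Rm=RB*Ro.from_euler('y',-th);o=BAY+RB.apply(np.array([ox,oy,oz])/1000)
    R=Rm*Ro.from_euler('xyz',[np.pi,0,np.pi]);return o+Rm.apply(MT),R
def where():
    s=bot.observe();R=Ro.from_euler('xyz',s["tool_rot"])*Ro.from_euler('xyz',[np.pi,0,np.pi]).inv()
    o=RB.inv().apply(s["position"]-R.apply(MT)-BAY)*1000;e=(RB.inv()*R).as_rotvec()
    print("module in bay",np.round(o,1),"rot",np.round(e,3),"F bay",np.round(RB.inv().apply(s["force"]),1),"M",np.round(s["moment"],2))
E
python3 -m jog '[[[30,0,-15,0,0,-0.107,0.2],[30,0,-15,0,0,-0.107,0.2],[0,0,0,0,0,-0.107,0.2],[0,0,0,0,0,0,0.2]]]'; python3 -c "
from h import *
go(*mod(-60,0,80,0));where()"
```

```text
clock: 6.4
position: [0.4686, -0.1316, 0.2844]
tool_rot: [3.141, -0.001, -2.748]
force: [0.4, -0.1, -2.0]
grip_width: 0.0334
finger_force: 36.5
t 6.4 pos [ 0.4686 -0.1316  0.2844] rpy [ 3.141e+00 -1.000e-03 -2.748e+00] F [ 0.4 -0.1 -2. ] grip 0.0334 36.5
shift [-200.4  379.7   84.2] turn [ 0.001 -0.001  0.002] shift after turn [-199.7  380.1   84.1]
module in bay [-259.8 -380.   164.1] rot [0.001 0.001 0.002] F bay [ 0.3 -0.3 -2. ] M [ 0.02 -0.04  0.02]
```

```bash
python3 -m jog '[[[-20,38,0,0,0,0,0.2],[-20,38,0,0,0,0,0.2],[-20,38,0,0,0,0,0.2],[-20,38,0,0,0,0,0.2],[-20,38,0,0,0,0,0.2]]]'; python3 -m jog '[[[-20,38,0,0,0,0,0.2],[-20,38,0,0,0,0,0.2],[-20,38,0,0,0,0,0.2],[-20,38,10,0,0,0,0.2],[-20,38,10,0,0,0,0.2]]]';python3 -m jog '[[[0,0,0,0,-0.09,0,0.2],[0,0,0,0,-0.09,0,0.2],[0,0,0,0,-0.09,0,0.2],[0,0,0,0,-0.08,0,0.2],[0,0,0,0,0,0,0.2]]]'; python3 -c "
from h import *
where();go(*mod(-50,0,25,.35))"
```

```text
clock: 6.9
position: [0.4889, 0.0844, 0.2838]
tool_rot: [3.141, -0.002, -2.753]
force: [0.7, -0.2, -1.4]
grip_width: 0.0333
finger_force: 36.6
clock: 7.4
position: [0.5086, 0.2983, 0.2633]
tool_rot: [-3.141, -0.001, -2.753]
force: [-0.1, -0.2, -1.0]
grip_width: 0.0332
finger_force: 36.6
clock: 7.9
position: [0.5075, 0.2961, 0.2634]
tool_rot: [3.141, 0.349, -2.751]
force: [-0.7, -0.5, -2.0]
grip_width: 0.0336
finger_force: 36.5
module in bay [-28.7   0.3 147.9] rot [-0.    -0.349 -0.001] F bay [-0.8 -0.2 -2. ] M [-0.16  0.53  0.02]
t 7.9 pos [0.5075 0.2961 0.2634] rpy [ 3.141  0.349 -2.751] F [-0.7 -0.5 -2. ] grip 0.0336 36.5
shift [ 62.1  -0.4 108.2] turn [-0.    -0.001 -0.001] shift after turn [ 62.2  -0.3 108.1]
```

```bash
python3 -m jog '[[[16,0,27,0,0,0,0.2],[16,0,27,0,0,0,0.2],[15,0,27,0,0,0,0.2],[15,0,27,0,0,0,0.2],[0,0,0,0,0,0,0.2]]]'
python3 - <<'E'
from h import *
where();go(*mod(-20,0,6.3,.35))
p=bot.grab_frame("scene");im=p["img"][150:270,150:310,::-1];cv2.imwrite('pics/s2.png',cv2.resize(im,None,fx=5,fy=5,interpolation=cv2.INTER_CUBIC))
E
```

```text
clock: 8.4
position: [0.4921, 0.2869, 0.1569]
tool_rot: [-3.132, 0.343, -2.75]
force: [-0.0, 0.5, -1.4]
grip_width: 0.0333
finger_force: 36.4
module in bay [-46.9  -3.3  41.2] rot [-0.01  -0.343 -0.002] F bay [ 0.2  0.5 -1.4] M [-0.15  0.45  0.03]
t 8.4 pos [0.4921 0.2869 0.1569] rpy [-3.132  0.343 -2.75 ] F [-0.   0.5 -1.4] grip 0.0333 36.4
shift [-13.    2.8  41.9] turn [-0.01  -0.007 -0.   ] shift after turn [-12.7   2.3  42. ]
```

View pics/s2.png

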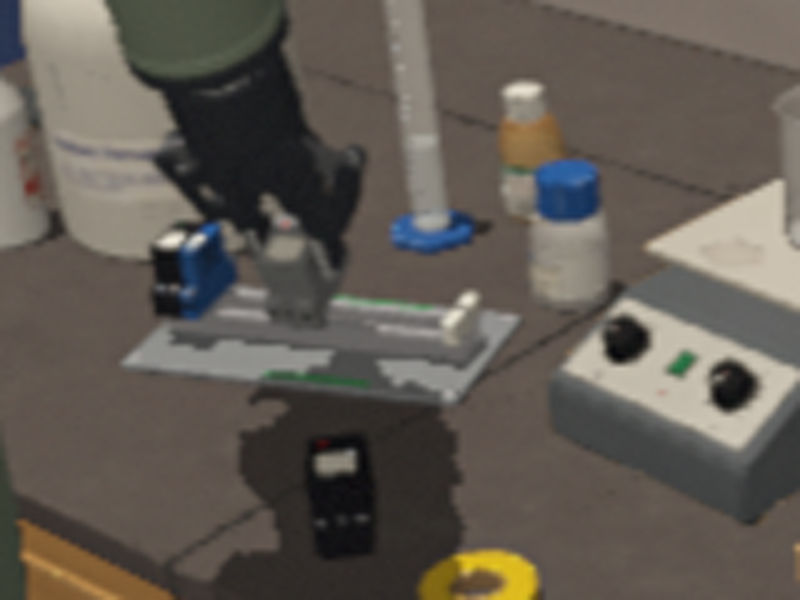

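The scene picture shows the module held tilted above the rail at (290,270), hook side towards the robot, clear of the neighbours.

```bash
python3 -m jog '[[[-4,1,14,0,0,0,0.2],[-4,1,14,-0.005,-0.004,0,0.2],[-4,1,11,-0.005,-0.003,0,0.2],[0,0,0,0,0,0,0.2],[0,0,0,0,0,0,0.2]]]'
python3 - <<'E'
from h import *
where();go(*mod(-20,0,6.3,.35))
E
```

```text
clock: 8.95
position: [0.5147, 0.299, 0.1277]
tool_rot: [3.14, 0.356, -2.751]
force: [-1.4, 0.1, -1.3]
grip_width: 0.0334
finger_force: 36.5
module in bay [-20.3   0.4  12.3] rot [ 0.002 -0.356 -0.001] F bay [-1.2  0.6 -1.3] M [-0.16  0.48  0.02]
t 8.95 pos [0.5147 0.299  0.1277] rpy [ 3.14   0.356 -2.751] F [-1.4  0.1 -1.3] grip 0.0334 36.5
shift [ 1.3 -0.3  5.8] turn [ 0.002  0.006 -0.001] shift after turn [ 1.3 -0.3  5.8]
```

```bash
python3 -m jog '[[[1,0,3,0,0.003,0,0.2],[1,0,3,0,0.003,0,0.2],[0,0,0,0,0,0,0.2],[0,0,0,0,0,0,0.2]]]'
python3 - <<'E'
from h import *
where();go(*mod(-8,0,6.1,.35))
E
```

```text
clock: 9.35
position: [0.5143, 0.2994, 0.1208]
tool_rot: [3.139, 0.349, -2.749]
force: [0.0, -0.3, -1.7]
grip_width: 0.0336
finger_force: 36.5
module in bay [-21.1   1.    5.3] rot [ 0.002 -0.349  0.001] F bay [-0.1 -0.3 -1.7] M [-0.18  0.46  0.06]
t 9.35 pos [0.5143 0.2994 0.1208] rpy [ 3.139  0.349 -2.749] F [ 0.  -0.3 -1.7] grip 0.0336 36.5
shift [-12.5  -0.8   3.7] turn [ 0.002 -0.001  0.   ] shift after turn [-12.5  -0.8   3.7]
```

```bash
python3 -m jog '[[[-6,-0.5,1.6,0,0,0,0.2],[-5.6,-0.5,1.6,0,0,0,0.2],[0,0,0,0,0,0,0.2],[0,0,0,0,0,0,0.2]]]'; python3 -c "
from h import *
where()"; python3 -m jog '[[[-1.4,0,0.5,0,0,0,0.2],[0,0,0,0,0,0,0.2]]]';python3 -c "
from h import *
where()"
```

```text
clock: 9.75
position: [0.5261, 0.3029, 0.1216]
tool_rot: [3.139, 0.35, -2.75]
force: [1.2, 0.7, -2.6]
grip_width: 0.0335
finger_force: 36.5
module in bay [-8.9 -0.3  6.1] rot [ 0.002 -0.35   0.   ] F bay [ 1.4  0.2 -2.6] M [-0.22  0.46  0.01]
clock: 9.95
position: [0.5273, 0.3037, 0.1217]
tool_rot: [3.139, 0.35, -2.749]
force: [0.2, 0.2, -1.8]
grip_width: 0.0336
finger_force: 36.5
module in bay [-7.5  0.   6.2] rot [ 0.002 -0.35   0.001] F bay [ 0.3  0.1 -1.8] M [-0.22  0.47 -0.02]
```

```bash
for i in 1; do python3 -m jog '[[[-1.4,0,0.5,0,0,0,0.2],[0,0,0,0,0,0,0.2]]]'>/dev/null;python3 -c "
from h import *
where()"; python3 -m jog '[[[-1.4,0,0.5,0,0,0,0.2],[0,0,0,0,0,0,0.2]]]'>/dev/null;python3 -c "
from h import *
where()"; done
```

```text
module in bay [-5.9  0.1  6.2] rot [ 0.002 -0.35   0.001] F bay [ 0.9 -0.  -1.3] M [-0.23  0.48 -0.02]
module in bay [-4.4 -0.   6.2] rot [ 0.002 -0.35   0.001] F bay [-1.  -0.6 -1.4] M [-0.2   0.47 -0.02]
```

```bash
python3 -m jog '[[[-0.9,0,0.3,0,0,0,0.2],[0,0,0,0,0,0,0.2]]]'>/dev/null;python3 -c "
from h import *
where()"; python3 -m jog '[[[-0.7,0,0.25,0,0,0,0.2],[0,0,0,0,0,0,0.2]]]'>/dev/null;python3 -c "
from h import *
where()"
```

```text
module in bay [-3.5  0.   6.2] rot [ 0.002 -0.35   0.001] F bay [-0.1  0.4 -1.9] M [-0.22  0.44 -0.03]
module in bay [-2.8  0.   6.2] rot [ 0.002 -0.35   0.001] F bay [-0.5 -0.2 -1.7] M [-0.18  0.48 -0.01]
```

```bash
python3 -m jog '[[[-0.7,0,0.25,0,0,0,0.2],[0,0,0,0,0,0,0.2]]]'>/dev/null;python3 -c "
from h import *
where()"; python3 -m jog '[[[-0.7,0,0.25,0,0,0,0.2],[0,0,0,0,0,0,0.2]]]'>/dev/null;python3 -c "
from h import *
where()"
```

```text
module in bay [-2.   0.   6.3] rot [ 0.002 -0.35   0.001] F bay [ 0.1  0.2 -2.4] M [-0.16  0.47  0.07]
module in bay [-1.6 -0.   6.1] rot [ 0.002 -0.349  0.001] F bay [-0.4 -0.  -1.2] M [-0.3   0.74 -0.02]
```

```bash
python3 -m jog '[[[0,0,0,0,0,0,0.2]]]'>/dev/null;python3 -c "
from h import *
where()"; python3 -m jog '[[[-0.5,0,0.2,0,0,0,0.2],[0,0,0,0,0,0,0.2]]]'>/dev/null;python3 -c "
from h import *
where()"; python3 -m jog '[[[0,0,0,0,0,0,0.2]]]'>/dev/null;python3 -c "
from h import *
where()
p=bot.grab_frame('scene');im=p['img'][185:235,180:250,::-1];cv2.imwrite('pics/s3.png',cv2.resize(im,None,fx=11,fy=11,interpolation=cv2.INTER_CUBIC))"
```

```text
module in bay [-1.5 -0.   6.1] rot [ 0.002 -0.349  0.001] F bay [-1.7 -0.4 -1.9] M [-0.33  0.77 -0.01]
module in bay [-1.2 -0.   6. ] rot [ 0.002 -0.349  0.001] F bay [-4.7  1.1 -1.3] M [-0.54  1.47  0.02]
module in bay [-1.2 -0.   6. ] rot [ 0.002 -0.349  0.001] F bay [-4.7  0.3 -1.6] M [-0.63  1.59  0.01]
```

View pics/s3.png

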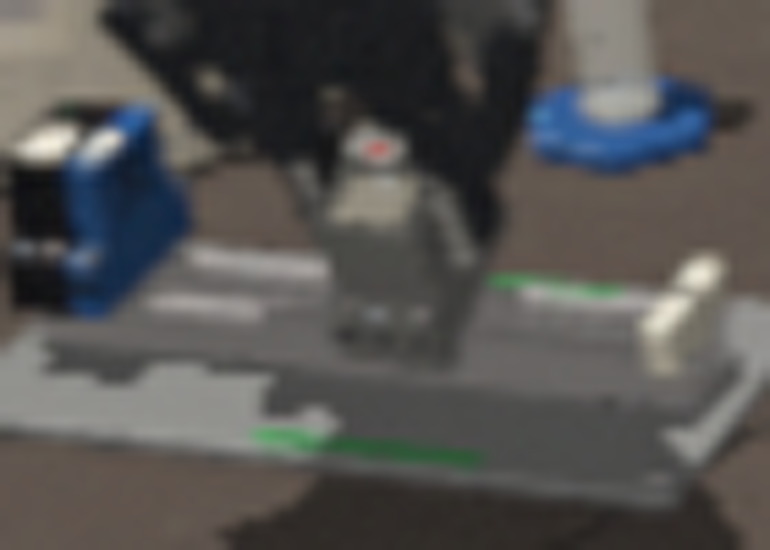

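The crop shows the module in the bay with its hook side at the near flange. The contact force is purely along -x (4.7 N), which fits the leg against the edge. I'll verify by feeling upward for the lip.

```bash
python3 -m jog '[[[0.5,0,-0.2,0,0,0,0.2],[-0.2,0,-0.7,0,0,0,0.2],[0,0,0,0,0,0,0.2]]]'>/dev/null;python3 -c "
from h import *
where()"; python3 -m jog '[[[-0.2,0,-0.6,0,0,0,0.2],[0,0,0,0,0,0,0.2]]]'>/dev/null;python3 -c "
from h import *
where()"
```

```text
module in bay [-1.6 -0.   6.9] rot [ 0.002 -0.349  0.001] F bay [-2.5 -0.2 -4.9] M [-0.55  1.43 -0.04]
module in bay [-1.7 -0.1  7.3] rot [ 0.002 -0.349  0.001] F bay [ -2.6   0.4 -10.3] M [-0.51  1.5   0.02]
```

```bash
cat >> h.py <<'E'
def arc(th,E=-17.5,up=.4):
    s,c=np.sin(th),np.cos(th);return mod(E+(18-3*s)*c,0,(18-3*s)*s+up,th)
E
python3 - <<'E'
from h import *
go(*arc(.35))
ths=[.35,.3,.25,.2,.15,.1,.05,0,-.02]
for a,b in zip(ths,ths[1:]):
    (p,R),(q,S)=arc(a),arc(b);print(b,np.round(1000*R.inv().apply(q-p),2),np.round((R.inv()*S).as_rotvec(),3))
E
```

```text
t 12.1 pos [0.5327 0.3058 0.1228] rpy [ 3.139  0.349 -2.749] F [ -2.5  -0.6 -10.3] grip 0.0334 36.3
shift [0.3 0.3 1.1] turn [ 0.002 -0.001  0.   ] shift after turn [0.3 0.3 1.1]
0.3 [-4.73 -0.    1.09] [0.   0.05 0.  ]
0.25 [-4.73  0.    1.09] [ 0.    0.05 -0.  ]
0.2 [-4.73 -0.    1.1 ] [0.   0.05 0.  ]
0.15 [-4.74  0.    1.11] [0.   0.05 0.  ]
0.1 [-4.74 -0.    1.11] [ 0.    0.05 -0.  ]
0.05 [-4.74  0.    1.12] [0.   0.05 0.  ]
0 [-4.74  0.    1.13] [ 0.    0.05 -0.  ]
-0.02 [-1.9  -0.    0.43] [0.   0.02 0.  ]
```

```bash
python3 -m jog '[[[0.3,0,1.2,0,0,0,0.2],[-2.35,0,0.55,0,0.025,0,0.2],[-2.35,0,0.55,0,0.025,0,0.2],[0,0,0,0,0,0,0.2]]]'>/dev/null;python3 -c "
from h import *
where();go(*arc(.3))"
```

```text
module in bay [-0.6 -0.2  5.7] rot [ 0.003 -0.299 -0.   ] F bay [-5.4 -0.1 -1.2] M [-0.46  1.7   0.04]
t 12.5 pos [0.5378 0.3078 0.1225] rpy [ 3.139  0.299 -2.75 ] F [-5.  -2.2 -1.2] grip 0.0329 37.6
shift [0.7 0.5 0. ] turn [ 0.003 -0.001 -0.001] shift after turn [0.7 0.5 0. ]
```

```bash
python3 -m jog '[[[-2.1,0,0.55,0,0.025,0,0.2],[-2.1,0.2,0.55,0,0.025,0,0.2],[0,0,0,0,0,0,0.2]]]'>/dev/null;python3 -c "
from h import *
where();go(*arc(.25))";  python3 -m jog '[[[-2.35,0,0.55,0,0.025,0,0.2],[0,0,0,0,0,0,0.2]]]'>/dev/null;python3 -c "
from h import *
where();go(*arc(.225))"
```

```text
module in bay [-0.4 -0.1  4.7] rot [ 0.003 -0.25  -0.   ] F bay [-4.  -0.3 -1. ] M [-0.33  0.87 -0.05]
t 12.8 pos [0.542  0.3097 0.1227] rpy [ 3.139  0.25  -2.75 ] F [-3.6 -1.8 -1. ] grip 0.0333 37.4
shift [ 0.4  0.3 -0. ] turn [ 0.003  0.    -0.001] shift after turn [ 0.4  0.3 -0. ]
module in bay [-0.2  0.   4.3] rot [ 0.002 -0.226  0.   ] F bay [-1.  -0.3 -2.2] M [-0.28  0.49 -0.03]
t 13.0 pos [0.5441 0.3107 0.1228] rpy [ 3.139  0.226 -2.75 ] F [-0.7 -0.7 -2.2] grip 0.0334 37.4
shift [ 0.3  0.2 -0.1] turn [ 0.002  0.001 -0.   ] shift after turn [ 0.3  0.2 -0.1]
```

```bash
python3 -m jog '[[[-2.3,0,0.6,0,0.025,0,0.2],[0,0,0,0,0,0,0.2]]]'>/dev/null;python3 -c "
from h import *
where()";  python3 -m jog '[[[-2.3,0,0.6,0,0.025,0,0.2],[0,0,0,0,0,0,0.2]]]'>/dev/null;python3 -c "
from h import *
where();go(*arc(.175))"; python3 -m jog '[[[-2.3,0,0.6,0,0.025,0,0.2],[0,0,0,0,0,0,0.2]]]'>/dev/null;python3 -c "
from h import *
where();go(*arc(.15))"
```

```text
module in bay [-0.1  0.2  3.9] rot [ 0.002 -0.201  0.   ] F bay [-0.7 -0.1  0.8] M [-0.17  0.25 -0.09]
module in bay [-0.   0.2  3.3] rot [ 0.002 -0.176  0.001] F bay [ 0.9 -0.8  2.2] M [ 0.01 -0.04 -0.  ]
t 13.4 pos [0.5484 0.3127 0.1226] rpy [ 3.139  0.176 -2.749] F [ 1.2 -0.4  2.2] grip 0.0333 37.7
shift [ 0.1  0.  -0.2] turn [0.002 0.001 0.   ] shift after turn [ 0.1  0.  -0.2]
module in bay [0.1 0.2 2.8] rot [ 0.002 -0.152  0.001] F bay [ 1.9 -0.3  1.9] M [ 0.09 -0.31 -0.01]
t 13.6 pos [0.5506 0.3136 0.1224] rpy [ 3.139  0.152 -2.749] F [1.8 0.4 1.9] grip 0.0334 37.7
shift [ 0.1  0.  -0.3] turn [0.002 0.002 0.   ] shift after turn [ 0.1  0.  -0.3]
```

```bash
python3 -m jog '[[[-2.3,0,0.5,0,0.025,0,0.2],[0,0,0,0,0,0,0.2]]]'>/dev/null;python3 -c "
from h import *
where()";  python3 -m jog '[[[-2.3,0,0.5,0,0.025,0,0.2],[0,0,0,0,0,0,0.2]]]'>/dev/null;python3 -c "
from h import *
where()"; python3 -m jog '[[[-2.3,0,0.55,0,0.025,0,0.2],[0,0,0,0,0,0,0.2]]]'>/dev/null;python3 -c "
from h import *
where();go(*arc(.075))"
```

```text
module in bay [0.1 0.2 2.3] rot [ 0.002 -0.127  0.001] F bay [ 2.4 -0.6  2.6] M [ 0.13 -0.5  -0.01]
module in bay [0.2 0.1 1.7] rot [ 0.002 -0.101  0.001] F bay [ 3.9 -0.6 -0.8] M [ 0.26 -0.74 -0.03]
module in bay [0.1 0.1 1.2] rot [ 0.002 -0.076  0.001] F bay [ 3.8 -0.8  0.9] M [ 0.21 -0.99  0.01]
t 14.2 pos [0.5571 0.3161 0.1214] rpy [ 3.14   0.076 -2.749] F [3.8 0.7 0.9] grip 0.0332 37.6
shift [-0.2  0.1 -0.5] turn [0.002 0.001 0.001] shift after turn [-0.2  0.1 -0.5]
```

```bash
python3 -m jog '[[[-2.4,0,0.45,0,0.025,0,0.2],[0,0,0,0,0,0,0.2]]]'>/dev/null;python3 -c "
from h import *
where()";  python3 -m jog '[[[-2.4,0,0.5,0,0.025,0,0.2],[0,0,0,0,0,0,0.2]]]'>/dev/null;python3 -c "
from h import *
where()"; python3 -m jog '[[[-2.4,0,0.5,0,0.025,0,0.2],[0,0,0,0,0,0,0.2]]]'>/dev/null;python3 - <<'E'
from h import *
where();go(*arc(0))
p=bot.grab_frame('top');im=p['img'][200:265,110:190,::-1]
q=bot.grab_frame('scene');jm=q['img'][185:235,180:250,::-1]
a=cv2.resize(im,(390,320),interpolation=cv2.INTER_CUBIC);b=cv2.resize(jm,(400,320),interpolation=cv2.INTER_CUBIC)
cv2.imwrite('pics/s4.png',np.hstack([a,b]))
E
```

```text
module in bay [0.2 0.1 0.8] rot [ 0.002 -0.051  0.001] F bay [ 3.2 -0.4 -0.3] M [ 0.32 -0.92 -0.05]
module in bay [-0.5  0.1  0.2] rot [ 0.002 -0.025  0.001] F bay [-0.4 -0.2  4. ] M [-0.38  0.07 -0.  ]
module in bay [-0.5  0.2  0.1] rot [0.002 0.    0.001] F bay [-3.6 -1.   8.8] M [-0.5   0.47 -0.03]
t 14.8 pos [0.563  0.3188 0.1204] rpy [ 3.14  -0.    -2.749] F [-3.  -2.3  8.8] grip 0.0334 38.7
shift [-0.9 -0.1 -0.3] turn [ 0.002 -0.     0.001] shift after turn [-0.9 -0.1 -0.3]
```

View pics/s4.png

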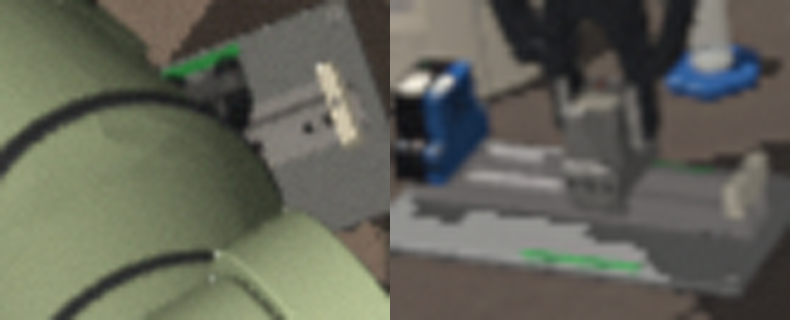

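The moment jumped suddenly between 0.05 and 0.025 rad, which looks like the click. I'll unload, release, back off and check.

```bash
python3 -m jog '[[[0.3,0,-0.6,0,0,0,0.2],[0,0,0,0,0,0,0.3],[0,0,0,0,0,0,0.6],[0,0,0,0,0,0,0.8],[0,0,0,0,0,0,0.8]]]' 20;python3 -c "
from h import *
where()"; python3 -m jog '[[[0,0,-20,0,0,0,0.8],[0,0,-40,0,0,0,0.8],[25,0,-40,0,0,0,0.8],[25,0,-40,0,0,0,0.8],[0,0,0,0,0,0,0.8]]]'
python3 - <<'E'
from h import *
p=wcam();d=bot.spot_point("module",p)[:2]+bot.spot_point("top_over_foot",p)[:2]+bot.spot_point("lip_tip",p)[:2]
for e in d: print(e["conf"],np.round(RB.inv().apply(e["xyz"]-BAY)*1000,1))
q=bot.grab_frame('scene');jm=q['img'][185:235,180:250,::-1]
K=np.linalg.inv(p["Tw"]);P=[]
for X in((-35,-25,-10),(-35,25,60),(35,25,60),(35,-25,-10)):
    c=K@np.array([*(BAY+RB.apply(np.array(X)/1000)),1]);u=p["intrinsics"]@c[:3];P.append(u[:2]/u[2])
P=np.array(P);lo=np.clip(P.min(0)-40,0,None).astype(int);hi=P.max(0).astype(int)+40
im=p['img'][lo[1]:hi[1],lo[0]:hi[0],::-1];print(lo,hi)
cv2.imwrite('pics/s5.png',np.hstack([cv2.resize(im,(400,450),interpolation=cv2.INTER_CUBIC),cv2.resize(jm,(400,450),interpolation=cv2.INTER_CUBIC)]))
E
```

```text
clock: 15.4
position: [0.563, 0.3187, 0.121]
tool_rot: [3.139, -0.0, -2.748]
force: [0.4, 0.1, -0.7]
grip_width: 0.0683
finger_force: 0.0
module in bay [-0.4  0.2  0.7] rot [0.002 0.    0.001] F bay [ 0.4 -0.1 -0.7] M [-0.   -0.03 -0.07]
clock: 15.9
position: [0.5162, 0.2998, 0.2662]
tool_rot: [3.139, 0.006, -2.748]
force: [1.2, 0.8, 0.4]
grip_width: 0.0686
finger_force: 0.0
0.9 [-213.9  -93.5  -23.5]
0.88 [-3.4 -3.8  1.1]
0.9 [17.6 -2.4 47.8]
0.89 [-198.7  -83.9   34. ]
0.93 [-18.3   0.1  -6.8]
[245 188] [387 378]
```

View pics/s5.png

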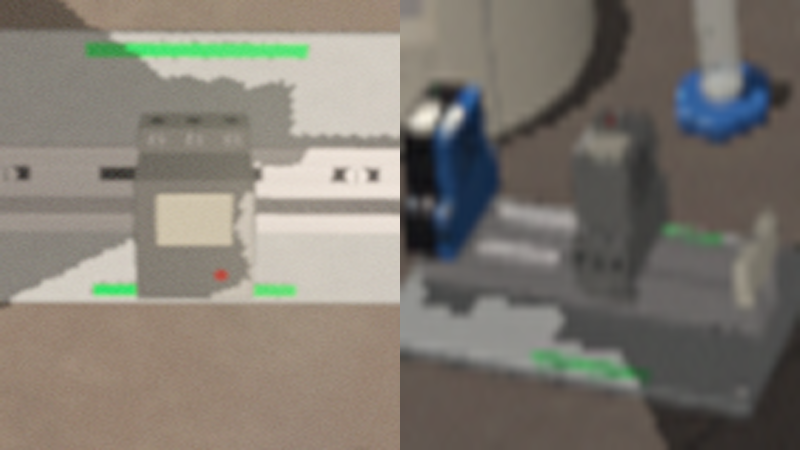

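The module sits upright in the bay, between the green strips, and the network puts its top at 47.8 mm. I'll check with a gentle press of the closed fingertips on top over the foot.

```bash
python3 -m jog '[[[0,0,0,0,-0.006,0,0],[0,0,0,0,0,0,0],[0,0,0,0,0,0,0],[0,0,0,0,0,0,0]]]' >/dev/null
python3 - <<'E'
from h import *
go(BAY+RB.apply([.013,0,.1286]),tool(PSI))
E
```

```text
t 16.55 pos [0.517  0.2993 0.2608] rpy [ 3.139  0.005 -2.748] F [-0.2  0.  -0.6] grip 0.0099 0.0
shift [-60.5   0.  104.5] turn [0.002 0.005 0.001] shift after turn [-61.    0.3 104.2]
```

```bash
python3 -m jog '[[[-31,0,20,0,0.005,0,0],[-30,0,28,0,0,0,0],[0,0,28,0,0,0,0],[0,0,22,0,0,0,0],[0,0,0,0,0,0,0]]]'; python3 -c "
from h import *
go(BAY+RB.apply([.013,0,.1206]),tool(PSI))"
```

```text
clock: 17.05
position: [0.5724, 0.3223, 0.1602]
tool_rot: [3.14, -0.004, -2.748]
force: [-0.8, -0.1, 0.3]
grip_width: -0.0
finger_force: 0.0
t 17.05 pos [0.5724 0.3223 0.1602] rpy [ 3.14  -0.004 -2.748] F [-0.8 -0.1  0.3] grip -0.0 0.0
shift [-1.2  0.3 11.6] turn [ 0.002 -0.004  0.002] shift after turn [-1.2  0.3 11.6]
```

```bash
python3 -m jog '[[[-1,0,5,0,0,0,0],[0,0,4,0,0,0,0],[0,0,0,0,0,0,0]]]' >/dev/null; python3 -c "
from h import *
go(BAY+RB.apply([.013,0,.1206]),tool(PSI))";python3 -m jog '[[[0,0,1,0,0,0,0],[0,0,0,0,0,0,0]]]' >/dev/null; python3 -c "
from h import *
go(BAY+RB.apply([.013,0,.1206]),tool(PSI))"
```

```text
t 17.35 pos [0.5746 0.3234 0.1548] rpy [ 3.139e+00  1.000e-03 -2.748e+00] F [ 0.2  1.2 -0. ] grip 0.0002 0.0
shift [1.4 0.1 6.2] turn [0.002 0.001 0.001] shift after turn [1.4 0.1 6.2]
t 17.55 pos [0.5745 0.3234 0.1537] rpy [ 3.139e+00  1.000e-03 -2.748e+00] F [-0.9  0.3 -0.1] grip 0.0001 0.0
shift [1.3 0.  5.1] turn [0.002 0.001 0.001] shift after turn [1.3 0.  5.1]
```

```bash
python3 -m jog '[[[0,0,2,0,0,0,0],[0,0,1.5,0,0,0,0],[0,0,0,0,0,0,0]]]' >/dev/null; python3 -c "
from h import *
go(BAY+RB.apply([.013,0,.1206]),tool(PSI))";python3 -m jog '[[[0,0,0.7,0,0,0,0],[0,0,0,0,0,0,0]]]' >/dev/null; python3 -c "
from h import *
go(BAY+RB.apply([.013,0,.1206]),tool(PSI))";python3 -m jog '[[[0,0,0.7,0,0,0,0],[0,0,0,0,0,0,0]]]' >/dev/null; python3 -c "
from h import *
go(BAY+RB.apply([.013,0,.1206]),tool(PSI))"
```

```text
t 17.85 pos [0.5743 0.3233 0.1495] rpy [ 3.14   0.    -2.748] F [0.4 0.5 0.3] grip 0.0001 0.0
shift [1.  0.  0.9] turn [0.002 0.    0.001] shift after turn [1.  0.  0.9]
t 18.05 pos [0.5743 0.3234 0.1489] rpy [ 3.139  0.    -2.748] F [-0.4 -0.5  0.6] grip -0.0001 0.0
shift [1.1 0.  0.3] turn [0.002 0.    0.001] shift after turn [1.1 0.  0.3]
t 18.25 pos [0.5746 0.3235 0.1487] rpy [ 3.139e+00  1.000e-03 -2.748e+00] F [-1.  -0.7  5.9] grip -0.0 2.8
shift [ 1.4 -0.   0.1] turn [0.002 0.001 0.001] shift after turn [ 1.4 -0.   0.1]
```

Contact came at a top height of 76.2 mm (76.0 is flat) and it was stiff, so the module is seated flat. Retract and hand in.

```bash
python3 -m jog '[[[0,0,-15,0,0,0,0],[0,0,-40,0,0,0,0],[0,0,-40,0,0,0,0],[0,0,0,0,0,0,0],[0,0,0,0,0,0,0]]]'; python3 -c "
from h import *
p=wcam()
for q in('module','top_over_foot'):
    for e in bot.spot_point(q,p)[:2]: print(q,e['conf'],np.round(RB.inv().apply(e['xyz']-BAY)*1000,1))
print(bot.job_done())"
```

```text
clock: 18.75
position: [0.5747, 0.3233, 0.2451]
tool_rot: [3.139, 0.003, -2.748]
force: [-0.2, -0.6, -0.8]
grip_width: 0.0001
finger_force: 0.0
module 0.63 [-0.2 -2.2  3.1]
top_over_foot 0.64 [16.7 -2.  50.4]
the job is handed in; nothing more can be done
None
```

The grey relay module is on the rail in the bay and the job is handed in at about 19 s; the hand-in returned no verdict. I felt the click, a light press on top found it flat (top at 76.2 mm, 76.0 expected), and it is released with the arm clear; wrist force readings stayed under about 11 N during mounting.

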